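# Lock the bayonet cap onto the press barrel

### The job

Pick up the loose cap by its black bar, lower it upright into the mouth of the press barrel so that its two pins drop through the yellow-marked slots, then turn it clockwise (seen from above) until its pins have cammed it tight down on the rubber buffer: properly tight so that it stays clamped by itself, but not forced so far that the rubber is crushed. Do not ram the cap against the barrel, leave the dye jar, the snap tray and the steel block alone, and let go of the cap at the end.

Things in the scene. Friction and masses are not known exactly. Their poses are not given: they have to be found in the camera images.
- cap: Loose cap, 0.3 kg, upright on a 4 mm thick cork mat. Origin: centre of its flat underside; z up its axis. Steel plug 56 mm diameter, 24 mm long, lower rim bevelled 5 mm; above it a brass disc 68 mm wide (z 24 to 32 mm). Two 8 mm thick steel pins stick out along +x and -x to 39.5 mm from the axis, centred 5 mm above the underside. A half turn gives the same cap.
- cap_grip (a point): Point on the cap's black grip bar, on the axis, 54 mm above the cap's underside. The bar lies on the brass disc along the cap's x axis, in line with the pins: 76 mm long, 16 mm wide (y), from 32 to 66 mm above the underside, with a yellow mark on each end of its top. Axes as the cap.
- press: Grey bench press, fixed. Origin on the bench under the axis of its upright steel barrel (104 mm diameter, 110 mm high); z up, x along the line through the two slots. Column 50 mm square, about 190 mm high, at x = 50, y = -155 mm of this frame; its head and lever (to 240 mm) reach away from the barrel.
- mouth (a point): Centre of the barrel's mouth, level with its top face, 110 mm above the bench; axes as the press. Bore 59 mm wide. The pins' slots, 13 mm wide, reach out to 42 mm at +x and -x (yellow marks outside them). With the pins through, the cap's underside rests on the buffer 18 to 20 mm below the mouth; with the pins lying on the top face it stands about 1 mm above the mouth.
- roof (a point): Nominal point on the underside of the ramped roof on the slots' clockwise side (50 degrees on from the +x slot; its twin is opposite). The roof falls 1 mm per 13 degrees of clockwise turn and forces pins and cap down. Roof and buffer are worn, so the pins begin to bind after 15 to 60 degrees, known only by feel, and are tight 10 to 18 degrees later; solid stop at 85 degrees.
- buffer: Red rubber pad 53 mm wide in the barrel, origin at the centre of its underside, top 8 mm above. Springy, 0.05 mm per N; a well tightened cap bears on it with 8 to 26 N, so it has sunk 0.4 to 1 mm since its pins began to bind. A hand that keeps its height is pulled down by the cap and takes load off the buffer: follow it down. The twist also stiffens, but fades when turning pauses.
- dye_jar: Bystander: jar of amber dye with a black cap, 48 mm diameter, 75 mm high, loose. Origin: centre of its underside.
- snap_tray: Bystander: white tray of snap fasteners, 80 x 80 x 25 mm, loose. Origin: centre of its underside.
- anvil: Bystander: small steel block, 50 x 50 x 30 mm, loose. Origin: centre of its underside.
There are look-alikes about, which are no part of the job. There is more than one size of the cap; the job needs the smallest.

How it is judged:
By the outcome, as a careful person would: the job done as asked, in the order asked, and still so for the second after the job is handed in, with the robot touching nothing.
It also fails if it takes over 72 s, if anything falls off the work surface, if the arm or the gripper's body presses on something with over 40 N, if the wrist force passes 120 N, or if a joint passes its speed limit or range.

### The arm

A 7-joint arm with a two-finger parallel gripper is mounted at the origin on the work surface. World frame = base frame: x ahead of the robot, y to its left, z up, the work surface at z = 0. Lengths are in m, angles in rad, forces in N, time in s.
With the tool pointing down it reaches from about 0.425 to 1.025 m from the base axis. Payload 3.6 kg.
Tool frame: the origin (TCP) lies midway between the tips of the shut fingers; the grasp point (between the pads) lies 19 mm behind it (bot.hold_point_z is the distance from the TCP to the grasp point, in m); z points along the fingers, y is the line along which they close (so a half turn about z gives the same grasp; the last joint's range is limited). The gripper opens to 85 mm and grips with 20 to 120 N. Pads are 22 mm wide; open, the fingers measure 114 mm over their backs; the gripper's body (76 mm by 85 mm) begins 54 mm behind the grasp point. The pads swing forward as they close: fully open they stand 13 mm farther back than shut.
Start: joints at [-1.222, 0.591, 0.048, 1.609, -0.033, 0.943, -0.034], TCP at [0.31, 0.655, 0.231] pointing down, gripper open.
Joint ranges: [-2.69, 2.69], [-0.47, 2.24], [-1.27, 1.36], [0.19, 2.51], [-1.53, 4.68], [0.08, 2.07], [-3.09, 3.09]. Speed limits (rad/s): [2.57, 2.57, 3.14, 3.14, 3.14, 3.14, 3.14].

### API

Orientations are given as a unit quaternion [x, y, z, w].
In Python, from rig import bot gives the robot as it stands.
- The arm moves only by the shell command python3 -m inch 'ROWS' [FORCE]. ROWS is JSON, a list of rows, each a list of 7 numbers: the turn, a rotation vector about the tool's x, y, z in rad, then the shift along the tool's x, y, z in mm, then the gripper command: -1 is shut, 1 is fully open, values between are in proportion. In form: [[ax, ay, az, dx, dy, dz, fingers], ...]. A call has 1 to 12 rows; each row shifts and turns the commanded pose from where the row before left it, along the tool's axes as they then stand; what a row does not reach is not made up. A row lasts 1/8 s, in which the tool goes at most 62.5 mm and 10.7 degrees, less where a joint would pass 70% of its speed; a pose out of reach is approached as far as the arm can. A call is refused whole if a number of a shift passes 62.5 or a number of a turn 0.188, either way. A call with a gripper value outside its range is refused whole. The fingers move at their own pace and stop on an object; FORCE is the grip in N (left out, the last holds). Time passes only in rows, so rows that do not move let the fingers close. It gives the time, the measured TCP pose, the force, the opening and the grip force at its end, in the units of the state.
- bot.sense(): the state, without advancing time (a new reading comes with each control period).
- bot.get_image(name): name is "side" or "top" or "wrist"; returns a dict with "img" (384x512x3 uint8, red, green, blue), "z_map" (384x512 float32, m along the optical axis (not along the pixel's ray), 0 where there is no reading), "mtx" (3x3 intrinsics, pixels), "D" ([k1, k2, p1, p2, k3] as OpenCV has them; the pictures are not rectified), "pose" (4x4, takes a point from camera to world coordinates); the wrist camera has in their place "T_tool_cam" (4x4, takes a point from camera to tool coordinates, whose origin is the TCP and whose axes are the flange's). Camera axes: x right, y down, z forward; pixel columns grow to the right and rows downward; lengths in m; the calibration is good to about 2 mm. A picture is of the moment at which its call begins: read the wrist's pose just before it.
- bot.close_job(): hands the job in; it is judged then, once.
The state is a dict: "time": time; "joints": joint angles; "qvel": joint speeds; "tau": joint torques, N m; "tcp_pos": TCP position; "orientation": TCP orientation; "contact_force": force on the tool from outside, world axes, zero at the start; "moment": the same for the moment, N m; "opening": finger opening in m; "grip_force": force on a finger pad.
Only numpy, scipy, OpenCV 4.12 (cv2) and the standard library are available. Lean on these libraries where they do the work, as an engineer would, in place of code of your own. Each camera call takes 0.05 s, during which the arm holds its last target. There are 200 camera calls.

## Working session

There is one attempt and no reset: what is moved stays moved. The work goes in short steps, Python scripts to look and compute and a shell command to move; the robot and the scene stay as the last step left them, time stands still between calls to the robot, and variables do not carry over. Pictures are saved under pics/ and viewed, at most 10 in all, crops included, and the job is handed in when it is done.

```bash
ls; mkdir -p pics; cat > h.py <<'E'
from rig import bot
import numpy as np, cv2
from scipy.spatial.transform import Rotation as R
def grab(n):
    s=bot.sense(); d=bot.get_image(n)
    if n=="wrist":
        T=np.eye(4);T[:3,:3]=R.from_quat(s["orientation"]).as_matrix();T[:3,3]=s["tcp_pos"];d["pose"]=T@d["T_tool_cam"]
    return d
def onplane(d,px,z):
    p=cv2.undistortPoints(np.array(px,float).reshape(-1,1,2),d["mtx"],d["D"]).reshape(-1,2)
    r=np.c_[p,np.ones(len(p))]@d["pose"][:3,:3].T; c=d["pose"][:3,3]
    return c+r*((z-c[2])/r[:,2])[:,None]
def bydepth(d,px):
    p=cv2.undistortPoints(np.array(px,float).reshape(-1,1,2),d["mtx"],d["D"]).reshape(-1,2)
    z=np.array([d["z_map"][int(v),int(u)] for u,v in px])
    return (np.c_[p,np.ones(len(p))]*z[:,None])@d["pose"][:3,:3].T+d["pose"][:3,3]
def save(n,im): cv2.imwrite("pics/"+n+".png",cv2.cvtColor(im,cv2.COLOR_RGB2BGR))
E
python3 - <<'E'
from h import *
import pickle
a=grab("top");b=grab("side");pickle.dump((a,b),open("v.pkl","wb"))
save("top",a["img"]);save("side",b["img"]);print(bot.sense())
print(a["pose"],b["pose"])
E
```

```text
pics
{'time': 0.1, 'joints': array([-1.22251922,  0.59206049,  0.04830596,  1.60970088, -0.03328975,
        0.94270088, -0.03370995]), 'qvel': array([-8.95481742e-06,  6.62694787e-05,  1.37969347e-04, -2.17435324e-03,
        1.28609215e-03,  6.62696751e-04,  4.23775224e-04]), 'tau': array([ 4.65615813e-03, -5.49997652e+01,  1.55335262e+00, -1.98824412e+01,
        9.71628033e-03,  3.77650707e-03, -1.98268069e-06]), 'tcp_pos': array([0.30964487, 0.65471861, 0.23022885]), 'orientation': array([ 2.19060059e-01,  9.75710830e-01, -1.01937758e-03, -1.64112238e-04]), 'contact_force': array([-0.21755145, -0.40811679, -0.05233261]), 'moment': array([0.04414523, 0.02607231, 0.064394  ]), 'grip_force': 0.0, 'opening': 0.08555323189508544}
[[ 0.02295076 -0.98960372  0.14197795  0.4154579 ]
 [-0.99963768 -0.02071822  0.01718308  0.10038252]
 [-0.01406291 -0.14232087 -0.98972067  1.08097623]
 [ 0.          0.          0.          1.        ]] [[ 0.8194924  -0.27055579  0.50520468  0.1477345 ]
 [-0.57257535 -0.42388813  0.70176658 -0.46564563]
 [ 0.02428326 -0.86436012 -0.50228667  0.47564685]
 [ 0.          0.          0.          1.        ]]
```

View pics/top.png

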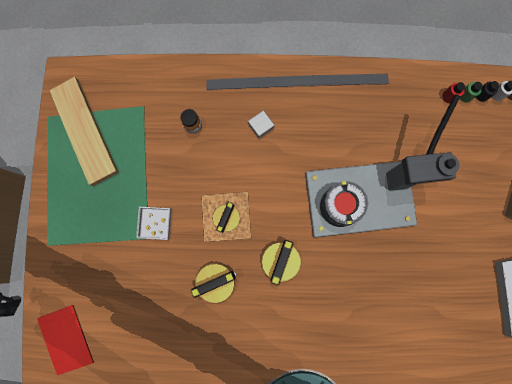

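View pics/side.png

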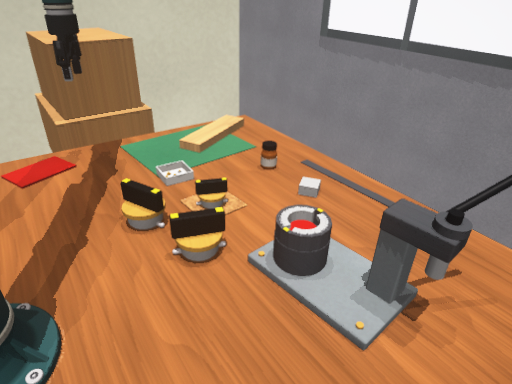

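Candidates for the cap in the top view: (226,217), small and on the cork mat; (281,261), larger; (214,284), larger. I choose (226,217), since it is the smallest and is on the cork. The barrel mouth is at (345,203), with its yellow slot marks near (345,183) and (347,223).

```bash
python3 - <<'E'
from h import *
import pickle
a,b=pickle.load(open("v.pkl","rb"))
im=a["img"];hsv=cv2.cvtColor(im,cv2.COLOR_RGB2HSV)
def blobs(m,x0,y0,x1,y1):
    mm=np.zeros_like(m);mm[y0:y1,x0:x1]=m[y0:y1,x0:x1]
    n,l,s,c=cv2.connectedComponentsWithStats(mm)
    return [(c[i],s[i,4]) for i in range(1,n) if s[i,4]>2]
yel=cv2.inRange(hsv,(22,150,150),(35,255,255))
disc=cv2.inRange(hsv,(22,80,90),(35,255,255))
red=cv2.inRange(hsv,(0,150,100),(8,255,255))
blk=cv2.inRange(hsv,(0,0,0),(180,255,55))
for nm,m,z in (("yel",yel,.07),("disc",disc,.036),("blk",blk,.07)):
    for c,s in blobs(m,208,198,246,238): print(nm,c.round(1),s,onplane(a,[c],z)[0].round(4))
for c,s in blobs(yel,318,178,372,232): print("slot",c.round(1),s,onplane(a,[c],.11)[0].round(4))
for c,s in blobs(red,318,178,372,232): print("red",c.round(1),s,onplane(a,[c],.09)[0].round(4))
cr=cv2.resize(im[175:255,190:380],None,fx=4,fy=4,interpolation=cv2.INTER_CUBIC);save("crop",cr)
E
```

```text
yel [229.5 204.4] 11 [0.5211 0.1866 0.07  ]
yel [219.6 228.6] 7 [0.4622 0.2087 0.07  ]
disc [229.3 204.8] 22 [0.5235 0.19   0.036 ]
disc [217.8 214.2] 141 [0.4995 0.2179 0.036 ]
disc [233.1 220.8] 179 [0.4839 0.1792 0.036 ]
disc [219.6 228.4] 21 [0.4641 0.2123 0.036 ]
blk [227.  218.9] 51 [0.4859 0.1915 0.07  ]
blk [222.8 215.6] 40 [0.4936 0.2019 0.07  ]
slot [344.2 182.6] 5 [ 0.5737 -0.0834  0.11  ]
slot [349.8 221.8] 4 [ 0.4823 -0.096   0.11  ]
red [345.1 203.1] 363 [ 0.5277 -0.089   0.09  ]
```

View pics/crop.png

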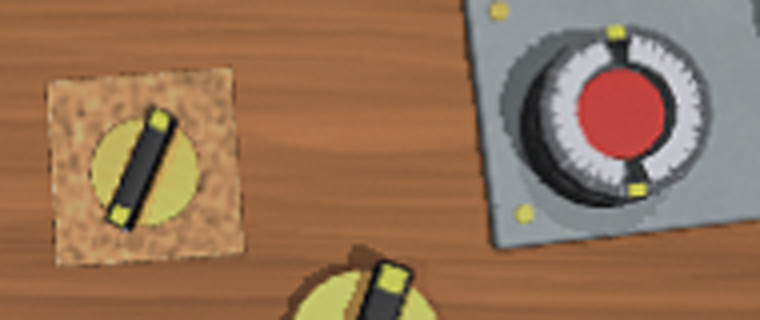

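The crop confirms the choice: the small cap on the cork, bar marks at crop (158,120) and (120,214). The barrel slots are marked at (616,32) and (638,189). Moving above the cap.

```bash
python3 -m inch '[[0,0,0,-20,-18,0,1],[0,0,0,-40,-37,4,1],[0,0,0,-40,-37,8,1],[0,0,0,-40,-37,8,1],[0,0,0,-40,-37,8,1],[0,0,0,-40,-37,8,1],[0,0,0,-40,-37,8,1],[0,0,0,-40,-37,8,1],[0,0,0,-40,-37,4,1],[0,0,0,-20,-20,0,1],[0,0,-0.08,0,0,0,1],[0,0,0,0,0,0,1]]' 40
cat > m.py <<'E'
from h import *
import sys
# wrist look: yellow blobs on plane z, report
z=float(sys.argv[1]); d=grab("wrist"); save(sys.argv[2],d["img"])
hsv=cv2.cvtColor(d["img"],cv2.COLOR_RGB2HSV)
m=cv2.inRange(hsv,(22,150,150),(35,255,255))
n,l,s,c=cv2.connectedComponentsWithStats(m)
for i in range(1,n):
    if s[i,4]>30: print(c[i].round(1),s[i],onplane(d,[c[i]],z)[0].round(4),bydepth(d,[c[i]])[0].round(4))
s=bot.sense();Rm=R.from_quat(s["orientation"]).as_matrix()
print("tcp",s["tcp_pos"].round(4),"xang",np.degrees(np.arctan2(Rm[1,0],Rm[0,0])),"zax",Rm[:,2].round(3),"t",s["time"],"j",s["joints"].round(2))
E
python3 m.py 0.07 w1
```

```text
time: 1.6
tcp_pos: [0.4926, 0.199, 0.1751]
orientation: [0.181, 0.984, -0.0, -0.0]
contact_force: [-0.5, 0.2, 0.2]
opening: 0.0855
grip_force: 0.0
[157.1  20.3] [146   8  23  26 336] [0.3416 0.1776 0.07  ] [0.3498 0.1816 0.0927]
[19.5 76.8] [  9  66  22  22 390] [0.3371 0.0586 0.07  ] [0.3456 0.0734 0.0925]
[102.6 126.7] [  82   83   41   86 2097] [0.3962 0.1031 0.07  ] [0.3926 0.0904 0.0435]
[407.8 112.6] [403 109   9   8  38] [0.4729 0.3361 0.07  ] [0.4837 0.365  0.0079]
[255.4 156.5] [251 152  10  10  97] [0.4628 0.2097 0.07  ] [0.4628 0.2097 0.0703]
[233.2 173.1] [221 154  25  34 616] [0.4693 0.1876 0.07  ] [0.4746 0.1829 0.0361]
[ 45.  193.8] [ 35 185  21  19 315] [0.4279 0.0287 0.07  ] [0.4281 0.0465 0.0929]
[254.5 228.3] [249 223  12  11 121] [0.5214 0.1866 0.07  ] [0.5213 0.1866 0.0702]
[ 41.  240.3] [ 38 238   7   6  31] [0.4642 0.0019 0.07  ] [ 0.4707 -0.0397  0.0231]
tcp [0.4924 0.1996 0.1751] xang 159.20616332562037 zax [-0.001  0.    -1.   ] t 1.65 j [-0.5   0.43  0.03  2.09 -0.02  0.62  0.76]
```

View pics/w1.png

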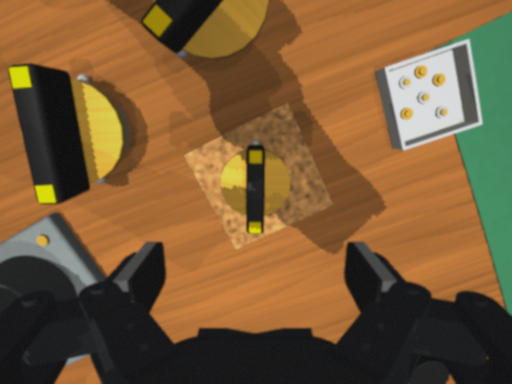

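The wrist view shows the small cap's bar between the marks at (255,156) and (254,228), nearly centred. Going down and gripping it.

```bash
python3 -m inch '[[0,0,0.012,-0.3,-1.5,30,1],[0,0,0,0,0,45,1],[0,0,0,0,0,35,1],[0,0,0,0,0,18,1],[0,0,0,0,0,6,1],[0,0,0,0,0,0,1],[0,0,0,0,0,0,-0.2],[0,0,0,0,0,0,-1],[0,0,0,0,0,0,-1],[0,0,0,0,0,0,-1],[0,0,0,0,0,0,-1],[0,0,0,0,0,0,-1]]' 60
```

```text
time: 3.15
tcp_pos: [0.4928, 0.1983, 0.0416]
orientation: [0.186, 0.983, 0.0, 0.0]
contact_force: [-0.6, 0.8, 4.7]
opening: 0.0153
grip_force: 60.2
```

```bash
python3 -m inch '[[0,0,0,0,0,-20,-1],[0,0,0,0,0,-50,-1],[0,0,0,0,0,-50,-1],[0,0,0,-10,-10,-20,-1],[0,0,-0.08,-30,-30,0,-1],[0,0,0,-43,-37,0,-1],[0,0,-0.16,-43,-37,0,-1],[0,0,0,-43,-30,0,-1],[0,0,-0.16,-42,-26,0,-1],[0,0,-0.11,-20,-10,0,-1],[0,0,0,0,0,0,-1],[0,0,0,0,0,0,-1]]' 
python3 m.py 0.11 w2
```

```text
time: 4.65
tcp_pos: [0.6707, -0.0248, 0.18]
orientation: [-0.068, 0.998, 0.001, -0.002]
contact_force: [-0.2, 0.3, -3.4]
opening: 0.0151
grip_force: 59.4
[190.   55.4] [183  49  15  13 180] [ 0.5739 -0.0819  0.11  ] [ 0.5738 -0.0821  0.1089]
[267.8 110.2] [263 105  10  11  88] [ 0.6014 -0.0265  0.11  ] [ 0.5999 -0.0228  0.0222]
[280.6 196.9] [278 188   6  25  69] [ 0.6605 -0.0084  0.11  ] [ 0.6438 -0.0165  0.1739]
[254.6 203.1] [242 191  27  26 655] [ 0.6677 -0.0265  0.11  ] [ 0.6386 -0.0307  0.2084]
[254.5 328.4] [244 326  22   6 120] [ 0.7756 -0.0118  0.11  ] [ 0.6966 -0.0228  0.2082]
tcp [ 0.6708 -0.0244  0.1803] xang -172.15172992137823 zax [-0.004  0.001 -1.   ] t 4.7 j [ 0.03  0.58 -0.09  1.77  0.07  0.8   1.61]
```

View pics/w2.png

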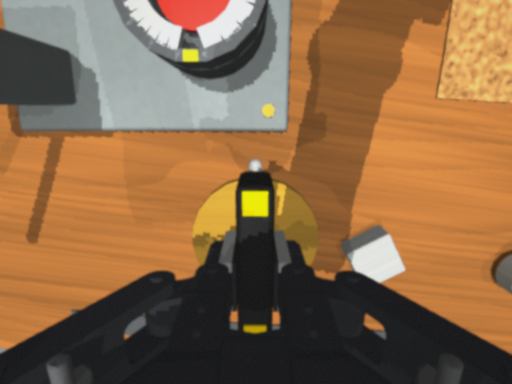

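The wrist view shows the held cap's bar mark at (255,203) and the barrel's near slot mark at (190,55). I'll move closer so the far mark comes into view.

```bash
python3 -m inch '[[0,0,0,20,-15,0,-1],[0,0,0,35,-25,0,-1],[0,0,0,13,-9,0,-1],[0,0,0,0,0,0,-1],[0,0,0,0,0,0,-1]]' 
python3 m.py 0.11 w3
```

```text
time: 5.32
tcp_pos: [0.6134, -0.0815, 0.1817]
orientation: [-0.069, 0.998, 0.001, 0.001]
contact_force: [0.1, 0.4, -3.1]
opening: 0.0153
grip_force: 59.4
[266.4   5.9] [259   0  16  13 206] [ 0.4812 -0.0937  0.11  ] [ 0.481  -0.0937  0.1094]
[78.6 35. ] [ 73  29  12  13 116] [ 0.5137 -0.2129  0.11  ] [ 0.5    -0.2622  0.0226]
[263.9 152.4] [257 147  15  11 143] [ 0.5734 -0.0818  0.11  ] [ 0.5733 -0.0819  0.1109]
[286.6 200.2] [278 188  19  25 329] [ 0.606  -0.0601  0.11  ] [ 0.5879 -0.07    0.1754]
[254.6 203.4] [242 191  27  26 677] [ 0.6116 -0.0831  0.11  ] [ 0.5811 -0.0875  0.2107]
[254.5 328.4] [244 326  22   6 120] [ 0.7207 -0.068   0.11  ] [ 0.6395 -0.0794  0.2096]
tcp [ 0.6136 -0.0815  0.1817] xang -172.0536895723039 zax [ 0.002  0.001 -1.   ] t 5.375 j [ 0.13  0.52 -0.1   1.89  0.07  0.73  1.7 ]
```

View pics/w3.png

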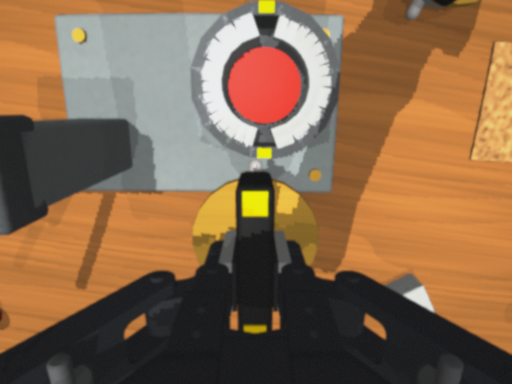

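Both slot marks are visible, at (266,6) and (264,152). The bar's front mark is at (255,203), parallel to the line of the slots. Moving over the mouth.

```bash
python3 -m inch '[[0,0,0,15,1,0,-1],[0,0,0,30,3,0,-1],[0,0,0,30,2.8,0,-1],[0,0,0.009,10.3,0,0,-1],[0,0,0,0,0,10,-1],[0,0,0,0,0,15,-1],[0,0,0,0,0,0,-1],[0,0,0,0,0,0,-1]]' 
python3 - <<'E'
from h import *
s=bot.sense();Rm=R.from_quat(s["orientation"]).as_matrix()
print("tcp",s["tcp_pos"].round(4),np.degrees(np.arctan2(Rm[1,0],Rm[0,0])),Rm[:,2].round(4),s["contact_force"].round(2),s["time"])
b=grab("side");save("s1",cv2.resize(b["img"][140:300,220:400],None,fx=4,fy=3.75)[:600]);
E
```

```text
time: 6.38
tcp_pos: [0.5274, -0.0883, 0.1558]
orientation: [-0.064, 0.998, 0.0, -0.0]
contact_force: [0.3, -0.8, -3.1]
opening: 0.0151
grip_force: 59.2
tcp [ 0.5274 -0.0883  0.1558] -172.69359776470617 [-2.e-04  2.e-04 -1.e+00] [ 0.34 -0.85 -3.06] 6.375
```

View pics/s1.png

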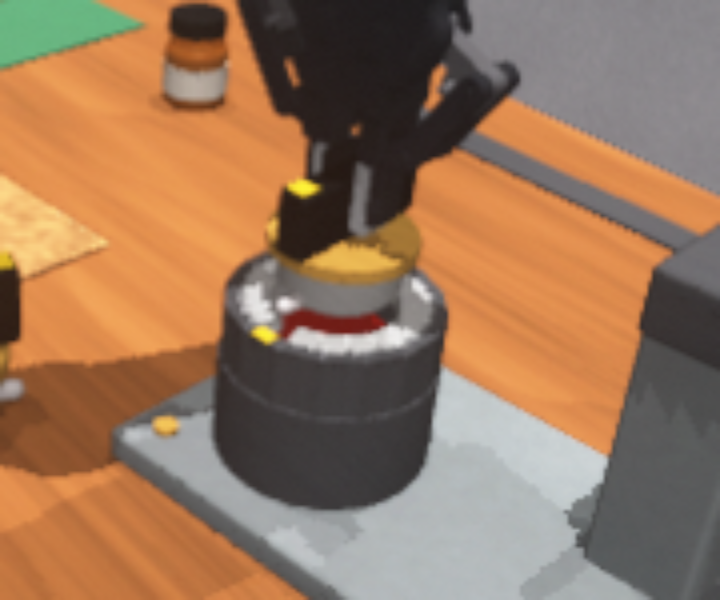

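The side view shows the cap hovering, upright, centred over the mouth, with its near pin above the slot at (265,335). Lowering gently.

```bash
python3 -m inch '[[0,0,0,0,0,3,-1],[0,0,0,0,0,2.5,-1],[0,0,0,0,0,2,-1],[0,0,0,0,0,1.5,-1],[0,0,0,0,0,1.5,-1],[0,0,0,0,0,0,-1]]'
```

```text
time: 7.18
tcp_pos: [0.5267, -0.0885, 0.1457]
orientation: [-0.064, 0.998, 0.0, -0.0]
contact_force: [0.1, -0.1, -4.2]
opening: 0.0149
grip_force: 59.2
```

```bash
python3 -m inch '[[0,0,0,0,0,1,-1],[0,0,0,0,0,1,-1],[0,0,0,0,0,1,-1],[0,0,0,0,0,1,-1],[0,0,0,0,0,0,-1]]'; python3 -c "
from h import *
s=bot.sense();print(s['contact_force'],s['moment'])"
```

```text
time: 7.8
tcp_pos: [0.5276, -0.0878, 0.1419]
orientation: [-0.064, 0.998, 0.0, 0.001]
contact_force: [2.2, 2.8, -2.7]
opening: 0.015
grip_force: 59.4
[ 2.23969489  2.76645163 -2.7250717 ] [ 0.6344123  -0.2977977  -0.04049102]
```

```bash
python3 -m inch '[[0,0,0,-0.7,0.6,0,-1],[0,0,0,0,0,2,-1],[0,0,0,0,0,2,-1],[0,0,0,0,0,2,-1],[0,0,0,0,0,2,-1],[0,0,0,0,0,0,-1]]'; python3 -c "
from h import *
s=bot.sense();print(s['contact_force'],s['moment'])"
```

```text
time: 8.55
tcp_pos: [0.5277, -0.0877, 0.1336]
orientation: [-0.064, 0.998, 0.0, 0.0]
contact_force: [2.0, 2.3, -4.2]
opening: 0.0152
grip_force: 59.2
[ 2.02399069  2.32979708 -4.19048395] [ 0.53354871 -0.60863938  0.02624397]
```

```bash
python3 -m inch '[[0,0,0,0,0,1.5,-1],[0,0,0,0,0,1.5,-1],[0,0,0,0,0,0.5,-1],[0,0,0,0,0,0,-1]]';python3 -m inch '[[0,0,0,0,0,0.5,-1],[0,0,0,0,0,0,-1]]'; python3 -m inch '[[0,0,0,0,0,0.5,-1],[0,0,0,0,0,0,-1]]'; python3 -m inch '[[0,0,0,0,0,0.5,-1],[0,0,0,0,0,0,-1]]'
```

```text
time: 9.05
tcp_pos: [0.5278, -0.0877, 0.1304]
orientation: [-0.064, 0.998, 0.0, 0.0]
contact_force: [2.9, 2.9, -2.3]
opening: 0.0152
grip_force: 59.5
time: 9.3
tcp_pos: [0.5278, -0.0877, 0.1299]
orientation: [-0.064, 0.998, 0.0, 0.0]
contact_force: [2.2, 3.2, -1.3]
opening: 0.0149
grip_force: 59.5
time: 9.55
tcp_pos: [0.5278, -0.0876, 0.1294]
orientation: [-0.064, 0.998, 0.0, 0.0]
contact_force: [3.0, 3.2, -2.0]
opening: 0.015
grip_force: 59.5
time: 9.8
tcp_pos: [0.5277, -0.0877, 0.1289]
orientation: [-0.064, 0.998, 0.0, 0.0]
contact_force: [2.6, 3.2, -1.9]
opening: 0.0153
grip_force: 59.6
```

```bash
for i in 1 2 ; do python3 -m inch '[[0,0,0,0,0,0.5,-1],[0,0,0,0,0,0,-1]]'|egrep 'tcp|force'; done; python3 -c "
from h import *
s=bot.sense();print(s['contact_force'],s['moment'])"
```

```text
tcp_pos: [0.5278, -0.0877, 0.1286]
contact_force: [3.4, 3.6, 1.1]
grip_force: 60.3
tcp_pos: [0.5278, -0.0877, 0.1283]
contact_force: [2.3, 4.1, 5.1]
grip_force: 60.8
[2.25664247 4.11737896 5.12343122] [ 0.8257273  -0.61131206 -0.01881769]
```

Seated on the buffer at TCP z ≈ 0.1287. Now turning clockwise (positive about tool z), watching torque and vertical force.

```bash
cat > f.py <<'E'
from h import *
s=bot.sense();Rm=R.from_quat(s["orientation"]).as_matrix()
print("turn %.1f"%(-172.7-np.degrees(np.arctan2(Rm[1,0],Rm[0,0]))%-360),"F",s["contact_force"].round(1),"Mz %.2f tau7 %.2f"%(s["moment"][2],s["tau"][6]),"tcp",(s["tcp_pos"]*1000).round(1),"t",s["time"],"grip",s["opening"].round(4))
E
python3 -m inch '[[0,0,0,0,0,-0.3,-1],[0,0,0.035,0,0,0,-1],[0,0,0.052,0,0,0,-1]]' >/dev/null; python3 f.py
python3 -m inch '[[0,0,0.052,0,0,0,-1]]'>/dev/null; python3 f.py
python3 -m inch '[[0,0,0.052,0,0,0,-1]]'>/dev/null; python3 f.py
```

```text
Traceback (most recent call last):
  File "f.py", line 3, in <module>
    print("turn %.1f"%(-172.7-np.degrees(np.arctan2(Rm[1,0],Rm[0,0]))%-360),"F",s["contact_force"].round(1),"Mz %.2f tau7 %.2f"%(s["moment"][2],s["tau"][6]),"tcp",(s["tcp_pos"]*1000).round(1),"t",s["time"],"grip",s["opening"].round(4))
                                                                                                                                                                                                                     ^^^^^^^^^^^^^^^^^^
AttributeError: 'float' object has no attribute 'round'
Traceback (most recent call last):
  File "f.py", line 3, in <module>
    print("turn %.1f"%(-172.7-np.degrees(np.arctan2(Rm[1,0],Rm[0,0]))%-360),"F",s["contact_force"].round(1),"Mz %.2f tau7 %.2f"%(s["moment"][2],s["tau"][6]),"tcp",(s["tcp_pos"]*1000).round(1),"t",s["time"],"grip",s["opening"].round(4))
                                                                                                                                                                                                                     ^^^^^^^^^^^^^^^^^^
AttributeError: 'float' object has no attribute 'round'
Traceback (most recent call last):
  File "f.py", line 3, in <module>
    print("turn %.1f"%(-172.7-np.degrees(np.arctan2(Rm[1,0],Rm[0,0]))%-360),"F",s["contact_force"].round(1),"Mz %.2f tau7 %.2f"%(s["moment"][2],s["tau"][6]),"tcp",(s["tcp_pos"]*1000).round(1),"t",s["time"],"grip",s["opening"].round(4))
                                                                                                                                                                                                                     ^^^^^^^^^^^^^^^^^^
AttributeError: 'float' object has no attribute 'round'
```

```bash
sed -i 's/s\["opening"\].round(4)/round(s["opening"],4)/; s/"turn %.1f"%([^%]*%-360)/"turn %.1f"%((-172.7-np.degrees(np.arctan2(Rm[1,0],Rm[0,0])))%360)/' f.py; python3 f.py
python3 -m inch '[[0,0,0.052,0,0,0,-1]]'>/dev/null; python3 f.py
python3 -m inch '[[0,0,0.052,0,0,0,-1]]'>/dev/null; python3 f.py
```

```text
turn 11.1 F [3.9 2.8 3.8] Mz 0.11 tau7 0.10 tcp [528.5 -88.2 128.4] t 10.925 grip 0.0153
turn 14.0 F [4.9 2.4 3. ] Mz 0.09 tau7 0.11 tcp [528.4 -88.3 128.4] t 11.05 grip 0.0151
turn 17.0 F [2.7 2.2 3.7] Mz 0.10 tau7 0.11 tcp [528.1 -88.5 128.4] t 11.175 grip 0.0149
```

```bash

python3 -m inch '[[0,0,0.052,0,0,0,-1]]'>/dev/null; python3 f.py
python3 -m inch '[[0,0,0.052,0,0,0,-1]]'>/dev/null; python3 f.py
python3 -m inch '[[0,0,0.052,0,0,0,-1]]'>/dev/null; python3 f.py
```

```text
turn 20.0 F [3.1 1.6 2.4] Mz 0.09 tau7 0.08 tcp [527.9 -88.5 128.3] t 11.3 grip 0.0151
turn 23.0 F [4.2 2.3 3.8] Mz 0.06 tau7 0.09 tcp [528.1 -88.6 128.4] t 11.425 grip 0.0147
turn 26.0 F [4.3 2.4 2.7] Mz 0.14 tau7 0.09 tcp [528.3 -88.7 128.4] t 11.55 grip 0.0153
```

```bash

python3 -m inch '[[0,0,0.052,0,0,0,-1]]'>/dev/null; python3 f.py
python3 -m inch '[[0,0,0.052,0,0,0,-1]]'>/dev/null; python3 f.py
python3 -m inch '[[0,0,0.052,0,0,0,-1]]'>/dev/null; python3 f.py
```

```text
turn 29.0 F [3.  2.  2.8] Mz 0.13 tau7 0.08 tcp [528.3 -88.7 128.4] t 11.675 grip 0.0151
turn 32.0 F [4.4 2.7 2.7] Mz 0.07 tau7 0.09 tcp [528.1 -88.6 128.4] t 11.8 grip 0.0151
turn 35.0 F [3.3 0.8 3.7] Mz 0.08 tau7 0.11 tcp [527.8 -88.6 128.3] t 11.925 grip 0.0151
```

```bash

python3 -m inch '[[0,0,0,0,0,-0.25,-1],[0,0,0.052,0,0,0,-1]]'>/dev/null; python3 f.py
python3 -m inch '[[0,0,0.052,0,0,0,-1]]'>/dev/null; python3 f.py
python3 -m inch '[[0,0,0.052,0,0,0,-1]]'>/dev/null; python3 f.py
```

```text
turn 37.9 F [ 4.  -0.1  2.5] Mz 0.09 tau7 0.17 tcp [527.1 -88.4 128.4] t 12.175 grip 0.0155
turn 41.0 F [ 4.2 -0.1  0.7] Mz 0.13 tau7 0.06 tcp [527.2 -88.3 128.3] t 12.3 grip 0.0155
turn 43.9 F [3.9 0.1 1.7] Mz 0.21 tau7 0.03 tcp [527.2 -88.1 128.2] t 12.425 grip 0.0151
```

```bash

python3 -m inch '[[0,0,0.035,0,0,0,-1]]'>/dev/null; python3 f.py
python3 -m inch '[[0,0,0.035,0,0,0,-1]]'>/dev/null; python3 f.py
```

```text
turn 45.9 F [3.9 0.3 0.4] Mz 0.24 tau7 -0.11 tcp [527.1 -87.8 128.2] t 12.55 grip 0.0151
turn 47.8 F [ 3.4 -0.6 -0.7] Mz 0.34 tau7 -0.18 tcp [527.  -87.6 128. ] t 12.675 grip 0.0151
```

The binding began at about 37–40°. A few more degrees, following the cap down.

```bash

python3 -m inch '[[0,0,0.025,0,0,0.2,-1]]'>/dev/null; python3 f.py
python3 -m inch '[[0,0,0.025,0,0,0.2,-1]]'>/dev/null; python3 f.py
python3 -m inch '[[0,0,0,0,0,0.1,-1],[0,0,0,0,0,0,-1],[0,0,0,0,0,0,-1]]'>/dev/null; python3 f.py
```

```text
turn 49.2 F [2.5 0.  0.6] Mz 0.29 tau7 -0.25 tcp [526.9 -87.5 127.9] t 12.8 grip 0.0151
turn 50.6 F [3.4 0.4 1.4] Mz 0.35 tau7 -0.28 tcp [526.9 -87.5 127.8] t 12.925 grip 0.0149
turn 50.6 F [1.5 1.3 1.2] Mz 0.11 tau7 -0.13 tcp [526.9 -87.6 127.8] t 13.3 grip 0.0151
```

Tight: sunk about 0.75 mm since binding, 13° past it. Release and retreat, then check.

```bash

python3 -m inch '[[0,0,0,0,0,0,-0.4],[0,0,0,0,0,0,0],[0,0,0,0,0,0,0.2],[0,0,0,0,0,0,0.2],[0,0,0,0,0,-10,0.2],[0,0,0,0,0,-40,0.2],[0,0,0,0,0,-50,0.2],[0,0,0,0,0,-20,0.2],[0,0,0,0,0,0,0.2]]'; python3 f.py
python3 -m inch '[[0,0,0,-30,0,0,0.2],[0,0,0,-50,0,0,0.2],[0,0,0,-10,0,0,0.2],[0,0,0,0,0,0,0.2]]' >/dev/null
python3 m.py 0.157 w4
```

```text
time: 14.42
tcp_pos: [0.5287, -0.088, 0.2501]
orientation: [0.369, 0.929, 0.001, 0.002]
contact_force: [-0.1, -0.8, -0.4]
opening: 0.0513
grip_force: 0.0
turn 50.6 F [-0.1 -0.8 -0.4] Mz 0.00 tau7 -0.02 tcp [528.7 -88.  250.1] t 14.425 grip 0.0513
[252.8  20.3] [249  18   9   5  35] [ 0.4971 -0.0631  0.157 ] [ 0.4701 -0.0389  0.0241]
[255.5  31.5] [249  24  14  16 221] [ 0.5036 -0.0668  0.157 ] [ 0.5036 -0.0667  0.1569]
[214.1  48.9] [208  42  13  14 111] [ 0.4917 -0.0958  0.157 ] [ 0.4812 -0.0939  0.1108]
[233.4  82. ] [ 218   44   29   77 1615] [ 0.5171 -0.1014  0.157 ] [ 0.513  -0.1008  0.1216]
[276.1  97.4] [271  70  14  49 391] [ 0.5463 -0.0862  0.157 ] [ 0.5466 -0.0832  0.1208]
[256.4 121.6] [250 115  14  14 191] [ 0.549  -0.1085  0.157 ] [ 0.549  -0.1086  0.1552]
[296.6 119.7] [291 114  12  12  86] [ 0.5685 -0.0858  0.157 ] [ 0.5734 -0.0819  0.1109]
[138.8 176.7] [135 173   9   8  53] [ 0.516  -0.2045  0.157 ] [ 0.4999 -0.2619  0.023 ]
tcp [ 0.5916 -0.1488  0.2466] xang 136.7042690788904 zax [-0.003  0.001 -1.   ] t 14.975 j [ 0.01  0.44  0.23  1.87 -0.13  0.85  1.11]
```

View pics/w4.png

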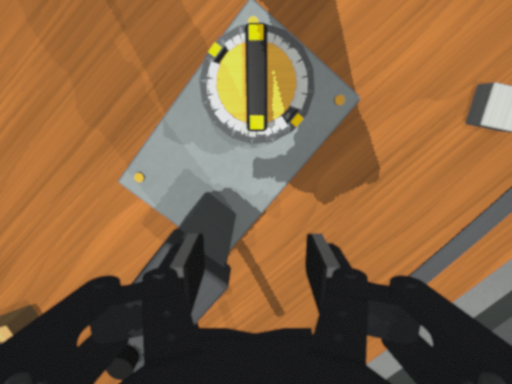

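The view shows the cap seated. Its bar marks are at (256,31) and (256,122), about 50° clockwise of the slot marks at (214,49) and (297,120), so it held after release. Handing in.

```bash
python3 -c "
from rig import bot
print(bot.sense()['contact_force']);print(bot.close_job())"
```

```text
[ 0.12475482  0.63278434 -0.11501881]
the job is handed in; nothing more can be done
None
```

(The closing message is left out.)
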